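# Lay a power module down on the service board

### The arm

A 6-joint arm with a two-finger parallel gripper is mounted at the origin on the work surface. World frame = base frame: x ahead of the robot, y to its left, z up, the work surface at z = 0. Lengths are in mm, angles in rad, forces in N, time in s.
With the tool pointing down it reaches from about 350 to 800 mm from the base axis. Payload 7.3 kg.
Tool frame: the origin (TCP) lies midway between the tips of the shut fingers; the grasp point (between the pads) lies 19 mm behind it; z points along the fingers, y is the direction in which the jaws open and shut (so a half turn about z gives the same grasp; the last joint's range is limited). The gripper opens to 85 mm and grips with 20 to 120 N. Pads are 22 mm wide; open, the fingers measure 114 mm over their backs; the gripper's body (76 mm by 85 mm) begins 54 mm behind the grasp point. The pads swing forward as they close: fully open they stand 13 mm farther back than shut.
Start: joints at [1.159, 0.342, 1.524, -0, 1.275, -0.146], TCP at [137.892, 506.587, 231.322] pointing down, gripper open.
Joint ranges: [-2.53, 2.53], [-0.77, 2.02], [0.04, 2.7], [-1, 4.14], [0.28, 2.66], [-3.11, 3.11]. Speed limits (rad/s): [2.57, 2.57, 3.14, 3.14, 3.14, 3.14].

### API

Orientations are given as a unit quaternion [x, y, z, w].
In Python, from plant import env gives the robot as it stands.
- The arm moves only by the tool step_arm, never from a script. Its argument "motion" is a list of rows, each an object with "gripper": the opening, from 0 (shut) to 1 (fully open); "offset": the shift along the world's x, y, z in cm, a list of three; "rot": the turn, a rotation vector about the world's x, y, z in degrees, a list of three. In form: [{"gripper": gripper, "offset": [x, y, z], "rot": [rx, ry, rz]}, ...]. A call has 1 to 5 rows; each row is the pose to reach, as a shift and turn from the pose measured when the call began; what a row does not reach only later rows make up. A row lasts 1/8 s, in which the tool goes at most 62.5 mm and 10.7 degrees, less where a joint would pass 70% of its speed; a pose out of reach is approached as far as the arm can. A call with a gripper value outside its range is refused whole. The fingers move at their own pace and stop on an object; "force" is the grip in N (left out, the last holds). Time passes only in rows, so rows that repeat a pose let the fingers close. It gives the time, the measured TCP pose, the force and the opening at its end, in the units of the state.
- env.observe(): the state, without advancing time (a new reading comes with each control period).
- env.grab_frame(name): name is "side" or "top"; returns a dict with "img" (480x640x3 uint8, blue, green, red), "camera_matrix" (3x3 intrinsics, pixels), "R" (3x3) and "t" (3): a world point X has camera coordinates R X + t. Camera axes: x right, y down, z forward; pixel columns grow to the right and rows downward; lengths in mm; the calibration is good to about 2 mm. A picture is of the moment at which its call begins. There is no depth.
- env.sign_off(): hands the job in, once; it reports no verdict.
The state is a dict: "clock": time; "joint_positions": joint angles; "dq": joint speeds; "joint_torque": joint torques, N m; "tool_pos": TCP position; "orientation": TCP orientation; "ft_force": force on the tool from outside, world axes, zero at the start; "wrist_torque": the same for the moment, N m; "finger_gap": finger opening in mm.
Only numpy, scipy, OpenCV 4.12 (cv2) and the standard library are available. Lean on these libraries where they do the work, as an engineer would, in place of code of your own. Each camera call takes 0.05 s, during which the arm holds its last target. There are 200 camera calls.

### The job

The oven's power module stands on end on the rubber service board. Without gripping or lifting it, push it over towards the stop bar so that it lies flat with its slotted cover facing up, then push it along the board until its leading end sits flush against the stop bar. Leave the other things on the bench where they are.

Things in the scene. Friction and masses are not known exactly. Their poses are not given: they have to be found in the camera images.
- board: Service board fixed to the bench: black rubber-faced plate 340 (x) x 250 (y) x 8 mm; origin at the centre of its underside, on the bench. An aluminium stop bar crosses it near its +x end: 230 mm long along y, 12 mm thick, 30 mm high above the board's top; its face towards the module lies at board x = +130 mm.
- module: Power module, loose aluminium box of 0.35 to 0.65 kg, 50 (x) x 80 (y) x 110 mm (z), white slotted cover on its -x face. It starts on end on the board, cover away from the bar (+x within 0.3 rad of the board's +x), its lower bar-side edge 140 to 200 mm from the bar. Origin: centre of the end it stands on; z along its length. Tipped right, z is level towards the bar and x points down.
- module_center (a point): Centre of the module's box, with the module's axes: 55 mm above its lower end when standing, 25 mm above the board's top when lying on its broad side. Pushed near its top, the module does not slide on the rubber: it pivots on its lower bar-side edge and falls by itself past about 25 degrees.
- module_cover (a point): Centre of the module's cover, on the -x face, 25 mm from the module's centre.
- module_end (a point): Centre of the module's other end face (80 x 50 mm), 110 mm along z from the origin: its top when it stands, the leading end once tipped.
- capacitor: Aluminium capacitor can standing loose on the bench, 40 mm diameter, 84 mm high with its tabs; origin at the centre of its underside. Leave alone.
- motor: Small dark steel motor, loose, 50 x 60 mm, 62 mm high with its shaft; origin at the centre of its underside. Leave alone.
- mug: White mug, loose, 76 mm across, 75 mm high, handle at its +y; origin at the centre of its underside. Leave alone.
Mind the look-alikes: they are no part of the job. Leave any red or yellow look-alike of the module alone.

How it is judged:
By the outcome, as a careful person would: the job done as asked, in the order asked, and still so for the second after the job is handed in, with the robot touching nothing.
It also fails if it takes over 43 s, if anything falls off the work surface, if the arm or the gripper's body presses on something with over 40 N, if the wrist force passes 120 N, or if a joint passes its speed limit or range.

## Working session

There is one attempt and no reset: what is moved stays moved. The work goes in short steps, Python scripts to look and compute and a tool call to move; the robot and the scene stay as the last step left them, time stands still between calls to the robot, and variables do not carry over. Pictures are saved under pics/ and viewed, about 8 in all and at most 12, crops included, and the job is handed in when it is done.

Besides the shell and the picture viewer there is one more tool, called after "Emit:" as name(argument=value, ...) on one line, values as JSON. step_arm: Moves the arm, as the interface text tells. Its arguments: {"type":"object","properties":{"motion":{"type":"array","items":{"type":"object","properties":{"gripper":{"type":"number"},"offset":{"type":"array","items":{"type":"number"}},"rot":{"type":"array","items":{"type":"number"}}}}},"force":{"type":"number"}},"required":["motion"]}

```bash
mkdir -p pics; python3 - <<'E'
from plant import env
import cv2
for n in("side","top"):
    f=env.grab_frame(n); cv2.imwrite(f"pics/{n}0.png",f["img"])
    print(n,f["camera_matrix"],f["R"],f["t"])
print(env.observe())
E
```

```text
side [[439.6099452    0.         310.99868881]
 [  0.         439.6099452  241.29246704]
 [  0.           0.           1.        ]] [[ 0.78675777 -0.61721226 -0.00782495]
 [-0.40906134 -0.51185142 -0.75543163]
 [ 0.46225645  0.59754259 -0.65518076]] [-430.69070224  365.28229782  755.00448911]
top [[505.06985736   0.         317.8461567 ]
 [  0.         505.06985736 248.98856969]
 [  0.           0.           1.        ]] [[-0.00387833 -0.99949081 -0.03167144]
 [-0.99905918  0.0052408  -0.04304974]
 [ 0.0431938   0.03147469 -0.9985708 ]] [ 67.62481229 579.80429457 999.91661273]
{'clock': 0.1, 'joint_positions': array([ 1.15900900e+00,  3.42641464e-01,  1.52491160e+00, -1.06940433e-05,
        1.27540000e+00, -1.46006135e-01]), 'dq': array([ 0.00234829, -0.00179477, -0.00091677,  0.00053072,  0.00083178,
        0.00095217]), 'joint_torque': array([ 1.07428223e-03, -4.34450305e+01, -2.46488321e+01, -1.91126778e-04,
        4.68809667e-03, -3.61173124e-05]), 'tool_pos': array([137.74002079, 506.24302797, 230.70492097]), 'orientation': array([ 1.32498223e-01,  9.91183009e-01, -6.55328993e-04, -1.82340218e-04]), 'ft_force': array([ 0.3211431 , -0.42694075,  1.24946342]), 'wrist_torque': array([-0.02811365, -0.06836172, -0.00434794]), 'finger_gap': 85.71360854559465}
```

View pics/side0.png

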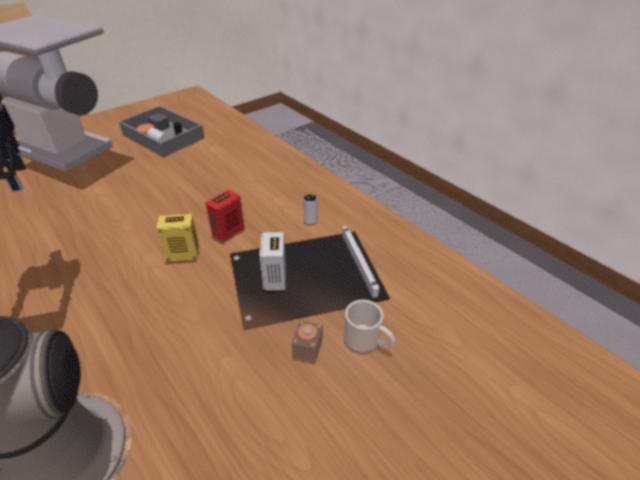

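View pics/top0.png

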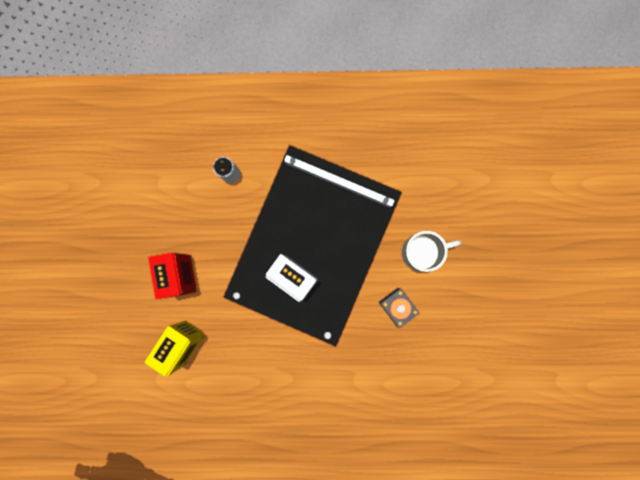

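Side view: the white module is at (273,262) on the black board, red at (226,216), yellow at (178,238), capacitor (310,209), motor (307,341), mug (364,326). Top view: white at (291,278), red (165,276), yellow (172,348). I choose the white box on the board and check it in one crop.

```bash
python3 - <<'E'
import cv2,numpy as np
a=cv2.imread("pics/top0.png")[140:350,220:410]; b=cv2.imread("pics/side0.png")[220:330,225:395]
a=cv2.resize(a,None,fx=2.8,fy=2.8,interpolation=cv2.INTER_CUBIC)[:588,:532]
b=cv2.resize(b[5:80,20:85],None,fx=4,fy=4,interpolation=cv2.INTER_CUBIC)
c=np.zeros((588,800,3),np.uint8);c[:a.shape[0],:a.shape[1]]=a;c[:b.shape[0],535:535+b.shape[1]]=b
cv2.imwrite("pics/crop0.png",c)
E
```

```text
(no output)
```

View pics/crop0.png

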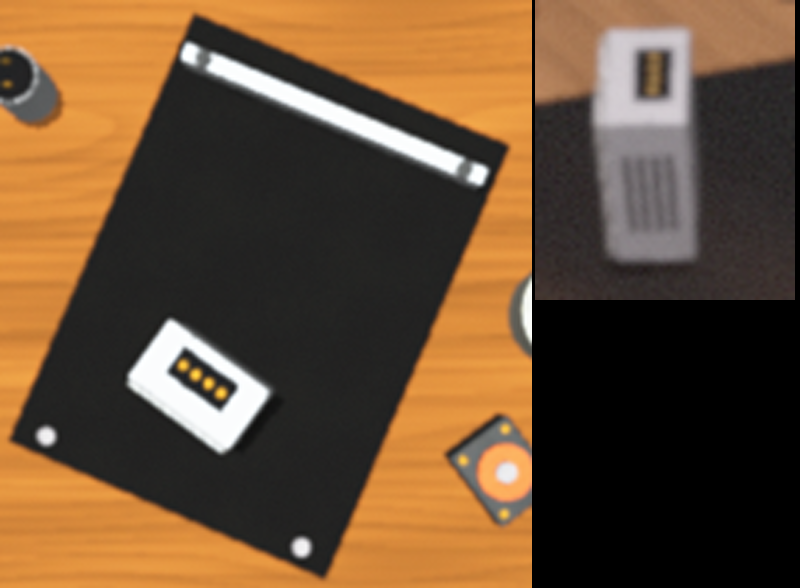

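```bash
cat > h.py <<'E'
import numpy as np,cv2
C={"side":(np.array([[439.60994,0,310.99869],[0,439.60994,241.29247],[0,0,1]]),np.array([[ 0.78675777,-0.61721226,-0.00782495],[-0.40906134,-0.51185142,-0.75543163],[0.46225645,0.59754259,-0.65518076]]),np.array([-430.69070224,365.28229782,755.00448911])),
"top":(np.array([[505.06985736,0,317.8461567],[0,505.06985736,248.98856969],[0,0,1]]),np.array([[-0.00387833,-0.99949081,-0.03167144],[-0.99905918,0.0052408,-0.04304974],[0.0431938,0.03147469,-0.9985708]]),np.array([67.62481229,579.80429457,999.91661273]))}
def plane(n,uv,z):
    K,R,t=C[n]; o=-R.T@t; d=(R.T@np.linalg.inv(K)@np.c_[np.array(uv,float),np.ones(len(uv))].T).T
    return o+d*((z-o[2])/d[:,2])[:,None]
def tri(a,b):
    P=[C[n][0]@np.c_[C[n][1],C[n][2]] for n in("top","side")]
    X=cv2.triangulatePoints(P[0],P[1],np.array(a,float).T,np.array(b,float).T); return (X[:3]/X[3]).T
def proj(n,X):
    K,R,t=C[n]; p=(K@(R@np.atleast_2d(X).T+t[:,None])).T; return p[:,:2]/p[:,2:]
E
python3 - <<'E'
from h import *
np.set_printoptions(precision=1,suppress=True)
T=lambda p:[(220+x/2.8,140+y/2.8) for x,y in p]
S=lambda p:[(245+(x-535)/4,225+y/4) for x,y in p]
B=plane("top",T([(193,14),(509,147),(326,578),(11,440)]),8);print("board",B)
ex=B[0]+B[1]-B[2]-B[3];print("yaw",np.arctan2(ex[1],ex[0]),"centre",B.mean(0), np.linalg.norm(B[0]-B[3]),np.linalg.norm(B[0]-B[1]))
print("bar face top",plane("top",T([(181,62),(481,187)]),38))
tc=T([(172,318),(272,391),(223,444),(130,375)]); 
# order: +x left(y+), +x right, -x right, -x left
M=plane("top",tc,118);print(M,M.mean(0))
e=M[0]+M[1]-M[2]-M[3];print("myaw",np.arctan2(e[1],e[0]),np.linalg.norm(M[0]-M[1]),np.linalg.norm(M[0]-M[3]))
f=M[0]+M[3]-M[1]-M[2];print("myaw y",np.arctan2(-f[0],f[1]))
print("tri",tri(tc,S([(600,30),(690,28),(692,125),(595,123)])))
E
```

```text
board [[ 792.9  123.3    8. ]
 [ 693.5 -104.7    8. ]
 [ 385.2   28.8    8. ]
 [ 483.9  255.5    8. ]]
yaw -0.4062346103089409 centre [588.9  75.7   8. ] 336.0685795433797 248.7335842656697
bar face top [[751.2 129.2  38. ]
 [660.9 -80.8  38. ]]
[[567.7 127.4 118. ]
 [520.5  63.2 118. ]
 [486.7  94.7 118. ]
 [531.1 154.5 118. ]] [526.5 110.  118. ]
myaw -0.6950571920429982 79.68574457832669 45.5236366113487
myaw y -0.6355024589244596
tri [[549.7 138.7 122.5]
 [522.7  60.2 185.2]
 [504.3  82.4 114.4]
 [527.4 167.4  37.8]]
```

```bash
python3 - <<'E'
from h import *
from scipy.optimize import least_squares
np.set_printoptions(precision=1,suppress=True)
T=lambda p:[(220+x/2.8,140+y/2.8) for x,y in p]
S=lambda p:[(245+(x-535)/4,225+y/4) for x,y in p]
tc=np.array(T([(172,318),(272,391),(223,444),(130,375)])); sc=np.array(S([(690,28),(692,125),(595,123),(600,30)]))
X=tri(tc,sc);print(X,X.mean(0))
def cor(p):
    c,s=np.cos(p[2]),np.sin(p[2])
    return np.array([[p[0]+c*a-s*b,p[1]+s*a+c*b,p[3]] for a,b in((25,40),(25,-40),(-25,-40),(-25,40))])
r=least_squares(lambda p:np.r_[(proj("top",cor(p))-tc).ravel(),(proj("side",cor(p))-sc).ravel()],[526,110,-.65,118])
print(r.x,r.fun)
x,y,a,_=r.x
d=np.array([x-588.9,y-75.7]);b=np.array([.9187,-.395]);n=np.array([.395,.9187])
print("board coords",d@b,d@n,"rel yaw",a+.406)
E
```

```text
[[567.9 127.2 118.3]
 [521.5  62.5 115.6]
 [485.   96.  114. ]
 [529.  155.9 118.4]] [525.9 110.4 116.6]
[526.1 110.5  -0.6 116.2] [-0.  -1.3 -0.2 -1.   0.8  2.5 -1.5  0.7  0.5  0.2 -0.7 -0.5  0.5  0.5
  1.4  0.2]
board coords -71.4879235856172 7.158211166252627 rel yaw -0.2339853164804062
```

The choice is confirmed: white box on the board, centre about (526,110), yaw −0.64, top about 116 mm (text: 118). I'll use the half-open fingers as a two-point pusher aligned with its cover face.

Emit:
step_arm(motion=[{"gripper":0.5,"offset":[6,-6.5,0],"rot":[0,0,-5]},{"gripper":0.5,"offset":[12,-13,0],"rot":[0,0,-10]},{"gripper":0.5,"offset":[18,-19.5,0],"rot":[0,0,-15]},{"gripper":0.5,"offset":[24,-26,0],"rot":[0,0,-21.4]},{"gripper":0.5,"offset":[24,-26,0],"rot":[0,0,-21.4]}])

```text
clock: 0.72
tool_pos: [350.6, 275.1, 230.6]
orientation: [0.315, 0.949, -0.001, -0.0]
ft_force: [0.7, 0.1, 0.0]
finger_gap: 42.8
```

Emit:
step_arm(motion=[{"gripper":0.5,"offset":[5,-5,0],"rot":[0,0,0]},{"gripper":0.5,"offset":[10,-10,0],"rot":[0,0,0]},{"gripper":0.5,"offset":[11.7,-12.1,-3],"rot":[0,0,0]},{"gripper":0.5,"offset":[11.7,-12.1,-8],"rot":[0,0,0]},{"gripper":0.5,"offset":[11.7,-12.1,-10],"rot":[0,0,0]}])

```text
clock: 1.35
tool_pos: [466.1, 153.0, 127.6]
orientation: [0.316, 0.949, -0.002, -0.003]
ft_force: [0.2, -0.1, 0.4]
finger_gap: 42.9
```

```bash
python3 - <<'E'
from plant import env
import cv2,numpy as np
a=env.grab_frame("top")["img"][150:340,200:400]; b=env.grab_frame("side")["img"][190:330,215:395]
c=np.zeros((600,800,3),np.uint8)
a=cv2.resize(a,None,fx=2,fy=2);b=cv2.resize(b,None,fx=2.2,fy=2.2)
c[:a.shape[0],:a.shape[1]]=a;c[:b.shape[0],403:403+b.shape[1]]=b[:,:397]
cv2.imwrite("pics/p4.png",c[:400]);print(env.observe()["tool_pos"])
E
```

```text
[465.82934634 153.48109094 128.09732353]
```

View pics/p4.png

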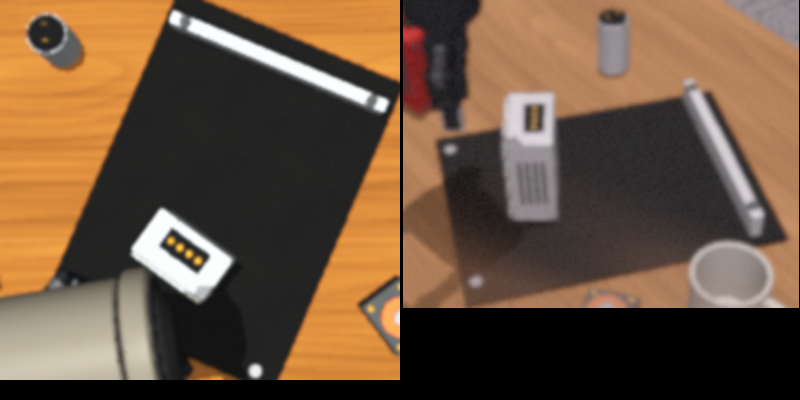

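Picture: the fingers (side crop about (450,110)) are behind the module on its robot-side cover face, nothing disturbed. Lowering and approaching.

Emit:
step_arm(motion=[{"gripper":0.5,"offset":[0,0,-3.2],"rot":[0,0,0]},{"gripper":0.5,"offset":[0.8,-0.6,-3.2],"rot":[0,0,0]},{"gripper":0.5,"offset":[1.6,-1.2,-3.2],"rot":[0,0,0]},{"gripper":0.5,"offset":[2.4,-1.8,-3.2],"rot":[0,0,0]},{"gripper":0.5,"offset":[3.2,-2.4,-3.2],"rot":[0,0,0]}])

```text
clock: 2.08
tool_pos: [498.8, 129.2, 97.0]
orientation: [0.315, 0.949, -0.002, -0.002]
ft_force: [-1.1, 1.0, 1.0]
finger_gap: 42.3
```

Emit:
step_arm(motion=[{"gripper":0.5,"offset":[0.6,-0.45,0],"rot":[0,0,0]},{"gripper":0.5,"offset":[1.2,-0.9,0],"rot":[0,0,0]},{"gripper":0.5,"offset":[1.8,-1.35,0],"rot":[0,0,0]},{"gripper":0.5,"offset":[2.4,-1.8,0],"rot":[0,0,0]}])

```text
clock: 2.58
tool_pos: [523.2, 110.8, 97.0]
orientation: [0.315, 0.949, -0.002, -0.002]
ft_force: [-0.5, -0.1, 0.7]
finger_gap: 43.1
```

Emit:
step_arm(motion=[{"gripper":0.5,"offset":[0.5,-0.37,0],"rot":[0,0,0]},{"gripper":0.5,"offset":[1.0,-0.75,0],"rot":[0,0,0]},{"gripper":0.5,"offset":[1.5,-1.1,0],"rot":[0,0,0]},{"gripper":0.5,"offset":[1.5,-1.1,0],"rot":[0,0,0]}])

```text
clock: 3.08
tool_pos: [538.6, 99.5, 96.9]
orientation: [0.315, 0.949, -0.002, -0.002]
ft_force: [-0.9, -0.2, -0.1]
finger_gap: 42.8
```

```bash
cat > shot.py <<'E'
import sys
from plant import env
import cv2,numpy as np
a=env.grab_frame("top")["img"][150:340,200:400]; b=env.grab_frame("side")["img"][200:330,235:385]
a=cv2.resize(a,None,fx=2,fy=2,interpolation=cv2.INTER_CUBIC);b=cv2.resize(b,None,fx=2.6,fy=2.6,interpolation=cv2.INTER_CUBIC)
c=np.zeros((380,800,3),np.uint8);c[:,:400]=a;c[:b.shape[0],405:405+b.shape[1]]=b
cv2.imwrite(f"pics/{sys.argv[1]}.png",c);o=env.observe();print(o["tool_pos"],o["ft_force"])
E
python3 shot.py p5
```

```text
[538.06568481  99.83658702  96.8883824 ] [0.45382062 0.16962903 0.67731301]
```

View pics/p5.png

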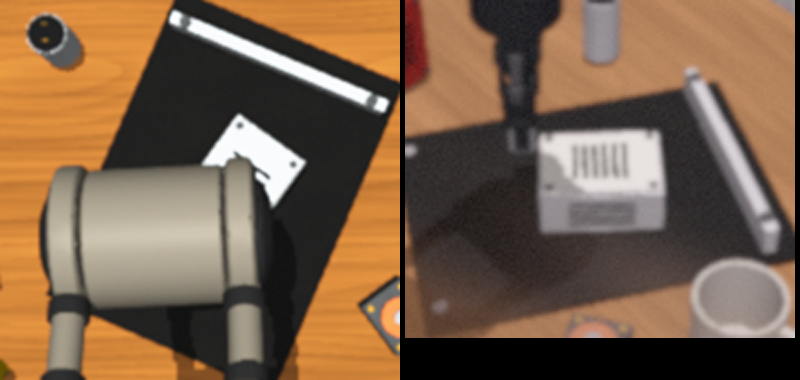

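Tipped, slotted cover facing up (side crop, top face (541,133)–(665,193)); the leading end is clear of the bar. Measuring its pose.

```bash
cat > fit.py <<'E'
from h import *
from scipy.optimize import least_squares
np.set_printoptions(precision=1,suppress=True)
def T(p): return [(200+x/2,150+y/2) for x,y in p]
def S(p): return [(235+(x-405)/2.6,200+y/2.6) for x,y in p]
def fit(tp,ti,sp,si):
    loc=np.array([(55,40),(55,-40),(-55,-40),(-55,40)])
    def cor(p):
        c,s=np.cos(p[2]),np.sin(p[2]); return np.c_[p[0]+c*loc[:,0]-s*loc[:,1],p[1]+s*loc[:,0]+c*loc[:,1],np.full(4,p[3])]
    f=lambda p:np.r_[(proj("top",cor(p)[ti])-T(tp)).ravel(),(proj("side",cor(p)[si])-S(sp)).ravel()]
    r=least_squares(f,[600,60,-.6,58]); print(r.x,r.x[2],r.fun)
    x,y,a,_=r.x;d=np.array([x-588.9,y-75.7]);b=np.array([.9187,-.395]);n=np.array([.395,.9187])
    k=cor(r.x)[:,:2]-[588.9,75.7]
    print("board xy",d@b,d@n,"rel yaw",a+.406,"corners bx",k@b,"by",k@n,"rear centre",x-55*np.cos(a),y-55*np.sin(a))
E
python3 -c "
from fit import *
fit([(239,113),(306,163),(272,208)],[0,1,2],[(658,129),(665,193),(540,192),(541,133)],[0,1,2,3])"
```

```text
[599.5  54.6  -0.5  56.3] -0.5440623360195841 [ -0.1  -3.6   2.1  -7.5 -10.3  19.2   2.1  -0.5   5.1  -1.9   5.1   3.
   1.7   1.9]
board xy 18.088510105510448 -15.204999326326773 rel yaw -0.13806233601958406 corners bx [ 78.1  67.1 -41.9 -30.9] by [ 16.8 -62.4 -47.3  32. ] rear centre 552.4528554628354 83.05582027579155
```

```bash
python3 -c "
from fit import *
fit([(239,113),(306,163)],[0,1],[(658,129),(665,193),(540,192),(541,133)],[0,1,2,3])"
```

```text
[592.8  60.6  -0.6  57.6] -0.6463040829232477 [ 0.3 -0.4  0.2 -0.6  0.3  0.4 -0.4 -0.6 -0.8  0.7 -0.4 -0.3]
board xy 9.517417354559552 -12.29910456465388 rel yaw -0.24030408292324767 corners bx [ 72.5  53.4 -53.4 -34.4] by [ 13.5 -64.2 -38.1  39.6] rear centre 548.8780411087639 93.76515621033039
```

Emit:
step_arm(motion=[{"gripper":0.5,"offset":[-2,0,0],"rot":[0,0,7]},{"gripper":0.5,"offset":[-3.1,0,0],"rot":[0,0,13.8]},{"gripper":0.5,"offset":[-3.1,0,-2],"rot":[0,0,13.8]},{"gripper":0.5,"offset":[-3.1,0,-5],"rot":[0,0,13.8]},{"gripper":0.5,"offset":[-3.1,0,-7.5],"rot":[0,0,13.8]}])

```text
clock: 3.8
tool_pos: [506.7, 100.0, 21.2]
orientation: [0.199, 0.98, -0.002, -0.002]
ft_force: [-0.1, 0.3, -0.7]
finger_gap: 42.8
```

Emit:
step_arm(motion=[{"gripper":0.5,"offset":[0.9,-0.4,0],"rot":[0,0,0]},{"gripper":0.5,"offset":[1.8,-0.8,0],"rot":[0,0,0]},{"gripper":0.5,"offset":[2.75,-1.2,0],"rot":[0,0,0]},{"gripper":0.5,"offset":[3.7,-1.6,0],"rot":[0,0,0]},{"gripper":0.5,"offset":[4.6,-2.0,0],"rot":[0,0,0]}])

```text
clock: 4.42
tool_pos: [553.3, 79.7, 21.6]
orientation: [0.199, 0.98, -0.002, -0.002]
ft_force: [-3.8, -0.4, 1.7]
finger_gap: 42.6
```

Emit:
step_arm(motion=[{"gripper":0.5,"offset":[0.6,-0.25,0],"rot":[0,0,0]},{"gripper":0.5,"offset":[1.2,-0.5,0],"rot":[0,0,0]},{"gripper":0.5,"offset":[1.8,-0.77,0],"rot":[0,0,0]},{"gripper":0.5,"offset":[2.4,-1.03,0],"rot":[0,0,0]}])

```text
clock: 4.92
tool_pos: [577.6, 69.4, 21.6]
orientation: [0.199, 0.98, -0.002, -0.002]
ft_force: [-2.5, 2.0, 0.8]
finger_gap: 43.1
```

```bash
python3 shot.py p6
```

```text
[578.54360669  69.06404413  21.67428359] [-0.53880172  0.08949404 -0.10841967]
```

View pics/p6.png

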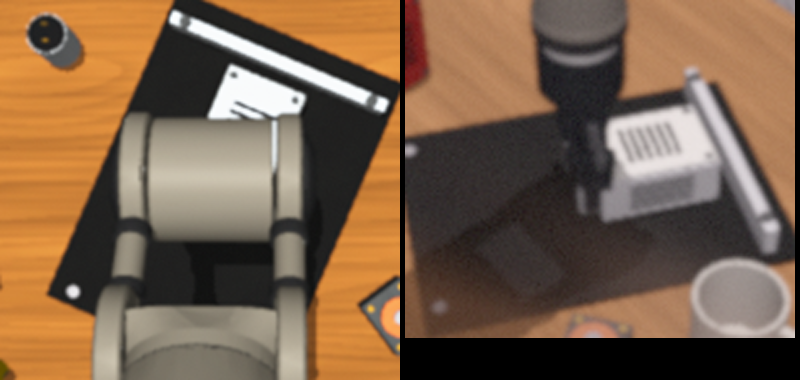

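Module is now square with the bar (leading edge (230,66)–(306,95) in the top crop, parallel to the bar), about 16 mm short. Closing slowly while watching the force.

Emit:
step_arm(motion=[{"gripper":0.5,"offset":[0.4,-0.17,0],"rot":[0,0,0]},{"gripper":0.5,"offset":[0.8,-0.34,0],"rot":[0,0,0]},{"gripper":0.5,"offset":[1.15,-0.49,0],"rot":[0,0,0]}])

```text
clock: 5.4
tool_pos: [590.2, 64.1, 21.7]
orientation: [0.199, 0.98, -0.002, -0.002]
ft_force: [-3.2, 0.7, 0.2]
finger_gap: 42.5
```

Emit:
step_arm(motion=[{"gripper":0.5,"offset":[0.1,-0.04,0],"rot":[0,0,0]},{"gripper":0.5,"offset":[0.2,-0.09,0],"rot":[0,0,0]}])

```text
clock: 5.65
tool_pos: [592.1, 63.2, 21.6]
orientation: [0.199, 0.98, -0.002, -0.002]
ft_force: [-3.8, 1.5, 1.1]
finger_gap: 42.7
```

Emit:
step_arm(motion=[{"gripper":0.5,"offset":[0.1,-0.04,0],"rot":[0,0,0]},{"gripper":0.5,"offset":[0.2,-0.09,0],"rot":[0,0,0]}])

```text
clock: 5.9
tool_pos: [593.1, 62.8, 21.6]
orientation: [0.199, 0.98, -0.002, -0.003]
ft_force: [-9.1, 4.4, 6.0]
finger_gap: 43.1
```

Emit:
step_arm(motion=[{"gripper":0.5,"offset":[0.1,-0.04,0],"rot":[0,0,0]}])

```text
clock: 6.02
tool_pos: [593.0, 62.8, 21.6]
orientation: [0.199, 0.98, -0.002, -0.004]
ft_force: [-6.8, 2.7, 4.1]
finger_gap: 42.6
```

Emit:
step_arm(motion=[{"gripper":0.5,"offset":[0.1,-0.04,0],"rot":[0,0,0]}])

```text
clock: 6.15
tool_pos: [593.0, 62.9, 21.7]
orientation: [0.199, 0.98, -0.002, -0.005]
ft_force: [-6.9, 3.1, 4.6]
finger_gap: 42.3
```

The tool has stopped at the bar with the force rising. One firmer press to square it, then back off straight and up, and look.

Emit:
step_arm(motion=[{"gripper":0.5,"offset":[0.3,-0.13,0],"rot":[0,0,0]},{"gripper":0.5,"offset":[0.4,-0.17,0],"rot":[0,0,0]},{"gripper":0.5,"offset":[0.4,-0.17,0],"rot":[0,0,0]}])

```text
clock: 6.52
tool_pos: [592.8, 62.9, 21.7]
orientation: [0.199, 0.98, -0.002, -0.01]
ft_force: [-18.1, 7.2, 12.2]
finger_gap: 42.6
```

Emit:
step_arm(motion=[{"gripper":0.5,"offset":[-1,0.43,0],"rot":[0,0,0]},{"gripper":0.5,"offset":[-3,1.3,0],"rot":[0,0,0]},{"gripper":0.5,"offset":[-5,2.15,3],"rot":[0,0,0]},{"gripper":0.5,"offset":[-8,4,8],"rot":[0,0,0]},{"gripper":0.5,"offset":[-11,6,13],"rot":[0,0,0]}])

```text
clock: 7.15
tool_pos: [482.5, 123.0, 153.0]
orientation: [0.199, 0.98, -0.002, -0.009]
ft_force: [1.4, 0.8, 0.5]
finger_gap: 42.8
```

Emit:
step_arm(motion=[{"gripper":0.5,"offset":[-3,3,5],"rot":[0,0,0]},{"gripper":0.5,"offset":[-6,8,8],"rot":[0,0,0]},{"gripper":0.5,"offset":[-9,13,8],"rot":[0,0,0]},{"gripper":0.5,"offset":[-11,17,8],"rot":[0,0,0]},{"gripper":0.5,"offset":[-11,17,8],"rot":[0,0,0]}])

```text
clock: 7.78
tool_pos: [371.5, 295.4, 233.5]
orientation: [0.197, 0.98, -0.001, -0.008]
ft_force: [-0.5, 0.4, 0.2]
finger_gap: 42.9
```

```bash
python3 shot.py p7
```

```text
[372.7851772  293.14899791 233.15184845] [-0.14550277 -0.35226146  0.6879547 ]
```

View pics/p7.png

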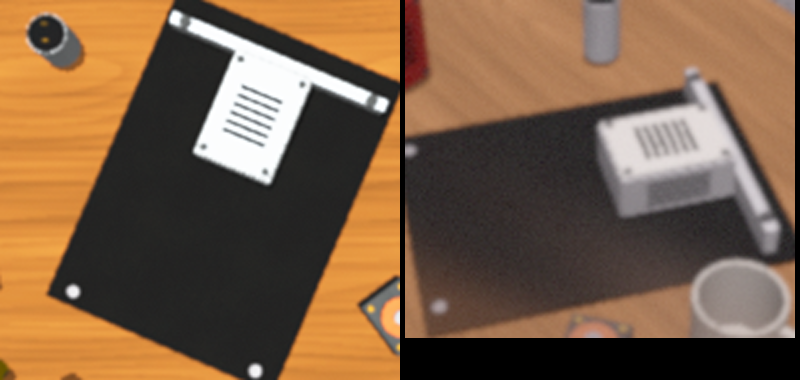

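The module lies cover up with its leading edge ((238,51)–(312,80)) on the bar with no visible gap. Final numeric check of pose and of the other objects.

```bash
python3 - <<'E'
from fit import *
from plant import env
fit([(238,51),(312,80),(271,184),(193,153)],[0,1,2,3],[(597,123),(622,174)],[3,2])
f=env.grab_frame("top")["img"]; g=cv2.imread("pics/top0.png")
for n,(x,y,w) in dict(cap=(226,170,22),motor=(400,307,25),mug=(430,250,32),red=(170,276,28)).items():
    s=np.s_[y-w:y+w,x-w:x+w]; d=cv2.absdiff(f[s],g[s]).max(2); print(n,d.mean(),(d>40).sum(), cv2.phaseCorrelate(cv2.cvtColor(g[s],6).astype('f4'),cv2.cvtColor(f[s],6).astype('f4'))[0])
E
```

```text
[656.5  45.9  -0.4  61. ] -0.3912923986932409 [-0.6 -1.5  1.  -0.6 -0.1  0.5  0.2  0.3 -0.7 -1.  -1.   1.7]
board xy 73.83294088206702 -0.6902551441482322 rel yaw 0.014707601306759133 corners bx [128.2 129.4  19.4  18.2] by [ 40.1 -39.9 -41.5  38.5] rear centre 605.6123972219242 66.87897428214875
cap 4.053719008264463 0 (0.49173303278033487, 0.4679767502704131)
motor 4.4776 0 (-0.020192517995752723, -0.04208697204278877)
mug 3.916748046875 0 (0.018830784014745916, -0.03298403058729349)
red 3.516581632653061 0 (-0.029863447444935076, -0.0177300759978003)
```

```bash
python3 -c "
from plant import env
print(env.sign_off())"
```

```text
the job is handed in; nothing more can be done
None
```

The white power module now lies flat with its slotted cover up and its leading end against the stop bar. I tipped it over with the half-open fingers, then pushed it along the board from behind. It was never gripped or lifted, and the job was handed in after about 8 s on the robot's clock.

- **Contact with the bar:** in the push against the bar the tool stopped moving and the force rose to about 23 N. The arm was clear when I handed in.
- **Fit against the bar:** the last picture shows no gap. My measurement puts the leading corners at 128.2 and 129.4 mm along the board, where the bar face is at 130 mm. It is turned 0.015 rad from square. Both are within the 2 mm calibration and pixel error.
- **Height:** the fit gave 61 mm for the top of the module, where 58 mm was expected. I put that down to how I read the pixels rather than to the module sitting high.
- **Other objects:** comparing the top view before and after showed no change at the capacitor, motor, mug and red look-alike. One shift estimate gave about 0.5 pixel at the capacitor, though no pixel there changed noticeably. I did not run this check on the yellow look-alike.

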